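# Fill the comparator row and hold its shutter open

## Task

Complete the row in the colour comparator with the two dropper bottles that stand on the worktop to its left: stand the red-bulbed one in the middle bay, beside the reference vial, and the black-bulbed one in the bay nearest the black pull handle, upright and flat on the bay floors. Then pull the black handle of the spring-return shutter out until its red pointer lies within the white band on the index rail, and finish still holding it there with the gripper, because the spring closes the shutter when it is let go. Do not tip the bottles over, leave the reference vial in its bay, and do not disturb the other things on the worktop.

Things in the scene. Friction and masses are not known exactly. Their poses are not given: they have to be found in the camera images.
- reader: colour comparator fixed to the worktop: grey base 140 x 345 x 8 mm; on it a white deck (100 mm along x, 180 mm along y, top at 22 mm) with three bays side by side, and to its right (-y) the shutter slide. Origin: under the middle of the base; its x points away from the robot at yaw 0, its y runs along the row of bays, to the left; z up. Its place and yaw vary
- bay_left (a point): centre of the floor of the left bay of the reader (22 mm above the worktop); the bay is a 46 mm square pocket with ribs 5.5 mm high; 130 mm along the reader's +y from its origin; the reference vial stands in it
- bay_middle (a point): centre of the floor of the middle bay of the reader (22 mm above the worktop); the bay is a 46 mm square pocket with ribs 5.5 mm high; 76 mm along the reader's +y, starts empty, for the red-bulbed bottle
- bay_right (a point): centre of the floor of the right bay of the reader (22 mm above the worktop); the bay is a 46 mm square pocket with ribs 5.5 mm high (nearest the handle); 22 mm along the reader's +y, starts empty, for the black-bulbed bottle
- shutter (a joint): travel of the spring-return shutter slide in m: 0 closed (its rest), growing as the handle is pulled along the reader's -y (away from the bays), stop at 0.075. Spring pull 3.6 N closed, 120 N/m more as it comes out (about 10 N at 0.055); it springs back when let go
- pull_handle: the shutter slide, of which this is the black upright handle on its end: 34 mm along the reader's x, 14 mm along its y (the pull direction), 15 to 71 mm above the worktop. Origin: on its vertical centre line at worktop height; axes as the reader's. Closed, it stands 85 mm along the reader's -y from the reader's origin, 70 mm from the deck, free on both sides to be pinched from above
- grip (a point): point to grip, in the handle, 55 mm above the worktop, on its centre line
- pointer (a point): tip of the thin red pointer (5 mm wide) that moves with the slide over the index rail, 22 mm above the worktop; 35 mm along the reader's +y and 50 mm along its -x from the handle's centre line
- mark: white band on the dark index rail at the robot's side of the slide, fixed, 16 mm wide along the reader's y. Origin: middle of the band, 14.5 mm above the worktop; axes as the reader's. The pointer's tip must be within 8 mm of it along y; the band's place on the rail varies (28 to 55 mm of shutter travel)
- red_bottle: amber glass dropper bottle with a red rubber bulb, 60 g: glass body 35 mm diameter and 62 mm high, bulb and cap to 104 mm. Grip the glass body (for instance 45 mm above its foot); the bulb and cap are soft and carry nothing. Origin: centre of its underside, z up. Starts upright on the worktop, left of the reader
- black_bottle: amber glass dropper bottle with a black rubber bulb, 60 g: glass body 35 mm diameter and 62 mm high, bulb and cap to 104 mm. Grip the glass body (for instance 45 mm above its foot); the bulb and cap are soft and carry nothing. Origin: centre of its underside, z up. Starts upright on the worktop, left of the reader
- reference_vial: green glass reference vial with a white cap, 35 mm diameter, 75 mm high, standing loose in the left bay. Origin: centre of its underside; must stay there
- crucible: white porcelain crucible, 41 mm wide, 34 mm high, to the right; leave alone. Origin: centre of its underside
- stopper: black rubber stopper, 40 mm wide, 24 mm high, to the right; leave alone. Origin: centre of its underside
- beaker: empty glass beaker, 46 mm wide, 56 mm high, behind the reader; leave alone. Origin: centre of its underside
- slide_box: pale slide box, 53 x 77 x 22 mm, to the right; leave alone. Origin: centre of its underside

How it is judged:
On the way:
1. all three bottles stand in their bays, let go, with the shutter still closed (horizontal distance between red_bottle and bay_middle below 0.008 m and z of red_bottle in the frame of reader between 0.0185 and 0.0255 m and angle between each of red_bottle, black_bottle, reference_vial's own z axis and vertical below 0.09 rad and linear speed of each of red_bottle, black_bottle, reference_vial below 0.03 m/s and contact force between each of red_bottle, black_bottle, reference_vial and the fingers below 0.2 N and horizontal distance between black_bottle and bay_right below 0.008 m and z of black_bottle in the frame of reader between 0.0185 and 0.0255 m and horizontal distance between reference_vial and bay_left below 0.008 m and z of reference_vial in the frame of reader between 0.0185 and 0.0255 m and value of joint shutter below 0.008 m), for 0.2 s.
At the end, for the whole second after the job is handed in: red-bulbed bottle in middle bay, black in right, vial in left: within 8 mm of centre, on the floor (3.5 mm), tilt under 0.09 rad, still, untouched; red pointer within 8 mm of the white band's middle along the rail, shutter still (10 mm/s), fingers pressing the handle with over 2 N (horizontal distance between red_bottle and bay_middle below 0.008 m and z of red_bottle in the frame of reader between 0.0185 and 0.0255 m and angle between each of red_bottle, black_bottle, reference_vial's own z axis and vertical below 0.09 rad and linear speed of each of red_bottle, black_bottle, reference_vial below 0.03 m/s and contact force between each of red_bottle, black_bottle, reference_vial and the fingers below 0.2 N and horizontal distance between black_bottle and bay_right below 0.008 m and z of black_bottle in the frame of reader between 0.0185 and 0.0255 m and horizontal distance between reference_vial and bay_left below 0.008 m and z of reference_vial in the frame of reader between 0.0185 and 0.0255 m and y of pointer in the frame of mark between -0.008 and 0.008 m and contact force between the fingers and pull_handle above 2 N and velocity of joint shutter between -0.01 and 0.01 m/s); the arm keeps its last pose, push and grip.
It fails at once if a bottle or the vial is tipped over (0.8 rad) (angle between any of red_bottle, black_bottle, reference_vial's own z axis and vertical above 0.8 rad).
It fails at once if a bystander (crucible, stopper, beaker or slide box) is moved more than 20 mm (distance of any of crucible, stopper, beaker, slide_box from where it was at the start of the episode above 0.02 m).
It also fails if it takes over 72 s, if anything falls off the work surface, if the arm or the gripper's body presses on something with over 40 N, if the wrist force passes 120 N, or if a joint passes its speed limit or range.

## Robot

A 6-joint arm with a two-finger parallel gripper is mounted at the origin on a cart in front of the work surface, level with it; the furniture and walls round the work are solid. World frame = base frame: x ahead of the robot, y to its left, z up, the work surface at z = 0. Lengths are in m, angles in rad, forces in N, time in s.
With the tool pointing down it reaches from about 0.25 to 0.8 m from the base axis. Payload 8.5 kg.
Tool frame: the origin (TCP) lies at the very end of the fingers, on their centre line; the grasp point (between the pads) lies 19 mm behind it; z points along the fingers, y is the line along which they close (so a half turn about z gives the same grasp; the last joint's range is limited). The gripper opens to 85 mm and grips with 20 to 120 N. Pads are 22 mm wide; open, the fingers measure 114 mm over their backs; the gripper's body (76 mm by 85 mm) begins 54 mm behind the grasp point. The pads swing forward as they close: fully open they stand 13 mm farther back than shut.
Start: joints at [1.346, 0.238, -0.013, 1.319, 0, 1.571], TCP at [0.117, 0.512, 0.231] pointing down, gripper open.
Joint ranges: [-2.66, 2.66], [-1.03, 1.9], [-1.14, 1.46], [-1.82, 2.27], [-1.45, 1.34], [-3.14, 3.14]. Speed limits (rad/s): [2.22, 2.22, 2.79, 3.14, 3.14, 3.14].

## Interface

Orientations are given as a rotation vector (axis times angle).
In Python, from workcell import manip gives the robot as it stands.
- The arm moves only by the tool jog_arm, never from a script. Its argument "increments" is a list of rows, each a list of 2 entries, a list of its own where there are three numbers: the shift along the tool's x, y, z as a fraction of full scale, then the turn, a rotation vector about the tool's x, y, z as a fraction of full scale. In form: [[[tx, ty, tz], [wx, wy, wz]], ...]. A call has 1 to 12 rows; each row shifts and turns the commanded pose from where the row before left it, along the tool's axes as they then stand; what a row does not reach is not made up. Full scale, the value 1, is 0.3 m for a shift and 90 degrees for a turn. A row lasts 1/8 s, in which the tool goes at most 62.5 mm and 10.7 degrees, less where a joint would pass 70% of its speed; a pose out of reach is approached as far as the arm can. A call with a number of a shift or a turn outside -1 to 1 is refused whole. A call with a gripper value outside its range is refused whole. "grip" is the opening, from -1 (shut) to 1 (fully open), set as the call begins (left out, the last holds). The fingers move at their own pace and stop on an object; "newtons" is the grip in N (left out, the last holds). Time passes only in rows, so rows that do not move let the fingers close. It gives the time, the measured TCP pose, the force, the opening and the grip force at its end, in the units of the state.
- manip.state(): the state, without advancing time (a new reading comes with each control period).
- manip.snapshot(name): name is "scene" or "top" or "wrist"; returns the picture (420x560x3 uint8, blue, green, red); there is no depth.
- manip.camera_params(name): a dict with "vfov" (degrees; the focal length in pixels is half the picture's height over the tangent of half this angle, whatever the lens; pixels are square), "cx", "cy" (the principal point, pixels), "dist_coeffs" ([k1, k2, p1, p2, k3] as OpenCV has them; the pictures are not rectified), "R" (3x3) and "t" (3): a world point X has camera coordinates R X + t. Camera axes: x right, y down, z forward; pixel columns grow to the right and rows downward; lengths in m; the calibration is good to about 2 mm. A picture is of the moment at which its call begins: read the wrist's pose just before it. camera_params takes no time and is no camera call; for the wrist camera it gives the pose at the moment of the call.
- manip.finish_job(): hands the job in; it is judged then, once.
Trained networks look in the newest picture that a camera, given by its name, has taken for a name from the list of things; names that differ only in an ending like _2 or _b are one class to them, and where a whole thing is asked for, a point or a joint stands for the part that bears it (a point fixed in the world has none). Each returns a list of dicts, best first, with "score" (0 to 1); they miss things now and then, are a little off and sometimes report something else, mostly with a low value. They report only what shows in the picture. A call takes as long as a camera call.
- manip.trace(camera, thing): "region" (420x560 bool, what is visible of it) and "location" ([column, row] in pixels, amid what is visible of it).
The state is a dict: "clock": time; "q": joint angles; "joint_velocities": joint speeds; "effort": joint torques, N m; "ee_pos": TCP position; "ee_rot": TCP orientation; "force": force on the tool from outside, world axes, zero at the start; "torque": the same for the moment, N m; "opening": opening from 0.0 (shut) to 1.0 (fully open); "gripper_force": force on a finger pad.
Only numpy, scipy, OpenCV 4.12 (cv2) and the standard library are available. Lean on these libraries where they do the work, as an engineer would, in place of code of your own. Each camera call takes 0.05 s, during which the arm holds its last target. There are 200 camera calls.

## Working session

There is one attempt and no reset: what is moved stays moved. The work goes in short steps, Python scripts to look and compute and a tool call to move; the robot and the scene stay as the last step left them, time stands still between calls to the robot, and variables do not carry over. Pictures are saved under pics/ and viewed, at most 10 in all, crops included, and the job is handed in when it is done.

Besides the shell and the picture viewer there is one more tool, called after "Request:" as name(argument=value, ...), one argument or row to a line, values as JSON. jog_arm: Moves the arm, as the interface text tells. Its arguments: {"type":"object","properties":{"increments":{"type":"array","items":{"type":"array"}},"grip":{"type":"number"},"newtons":{"type":"number"}},"required":["increments"]}

```bash
mkdir -p pics
cat > h.py <<'E'
import numpy as np, cv2
from workcell import manip
def cam(n):
    p=manip.camera_params(n); f=210/np.tan(np.radians(p['vfov'])/2)
    return np.array([[f,0,p['cx']],[0,f,p['cy']],[0,0,1.]]),np.array(p['dist_coeffs'],float),np.array(p['R']),np.array(p['t'])
def back(n,px,z,c=None):
    K,d,R,t=c or cam(n)
    u=cv2.undistortPoints(np.array(px,float).reshape(-1,1,2),K,d).reshape(-1,2)
    r=np.c_[u,np.ones(len(u))]@R; o=-R.T@t
    return o+r*((z-o[2])/r[:,2])[:,None]
def proj(n,X,c=None):
    K,d,R,t=c or cam(n)
    return cv2.projectPoints(np.array(X,float).reshape(-1,3),cv2.Rodrigues(R)[0],t,K,d)[0].reshape(-1,2)
E
python3 - <<'E'
from h import *
s=manip.state(); print(s['clock'],s['ee_pos'],s['ee_rot'],s['opening'])
for n in ('scene','top'):
    cv2.imwrite(f'pics/{n}0.png',manip.snapshot(n)); K,d,R,t=cam(n); print(n,-R.T@t,R[2])
for th in ['reader','red_bottle','black_bottle','reference_vial','pull_handle','mark','pointer','beaker','crucible','stopper','slide_box']:
  for n in ('top','scene'):
    for r in manip.trace(n,th)[:2]:
        m=r['region'];ys,xs=np.where(m); print(th,n,round(r['score'],2),np.round(r['location']),m.sum(),xs.min(),xs.max(),ys.min(),ys.max())
E
```

```text
0.0 [0.11696155 0.51136644 0.23065839] [-3.52400255e-01 -3.12160566e+00  2.34718557e-03] 1.0010905004042208
scene [-0.01157544 -0.6107195   0.97114811] [ 0.47574107  0.48269662 -0.73530565]
top [ 0.36937894 -0.05196188  1.08519326] [ 0.19068381  0.03466983 -0.98103909]
reader top 0.62 [299. 231.] 6191 233 363 201 268
reader top 0.53 [329. 249.] 50 327 333 245 254
reader scene 0.61 [270. 259.] 5704 200 335 210 310
reader scene 0.57 [136. 182.] 300 131 145 163 194
red_bottle top 0.69 [172. 191.] 193 166 182 188 201
red_bottle scene 0.76 [212. 161.] 282 210 222 144 173
black_bottle top 0.69 [140. 272.] 222 128 150 268 280
black_bottle scene 0.72 [136. 182.] 277 131 144 163 193
reference_vial top 0.63 [248. 241.] 164 241 256 232 246
reference_vial scene 0.75 [231. 217.] 312 220 233 203 230
pull_handle top 0.89 [317. 231.] 391 303 331 222 238
pull_handle scene 0.77 [287. 265.] 494 268 299 253 275
pull_handle scene 0.55 [316. 194.] 281 310 324 179 201
mark top 0.4 [331. 252.] 56 327 333 246 255
mark top 0.26 [273. 146.] 229 268 282 134 153
mark scene 0.61 [283. 263.] 466 267 299 252 275
ma
[... 152 characters left out ...]
op 0.83 [278. 145.] 277 268 283 134 154
beaker top 0.66 [421. 262.] 193 413 428 255 269
beaker scene 0.75 [285. 265.] 551 266 300 252 276
beaker scene 0.72 [317. 191.] 308 310 324 178 201
crucible top 0.66 [423. 259.] 197 413 429 255 269
crucible top 0.39 [318. 230.] 439 303 332 220 239
crucible scene 0.79 [344. 356.] 244 333 349 349 367
crucible scene 0.71 [268. 258.] 5594 200 335 210 310
stopper top 0.71 [297. 231.] 5956 234 363 201 267
stopper top 0.62 [404. 215.] 181 398 412 208 222
stopper scene 0.71 [368. 315.] 185 362 376 309 324
slide_box top 0.84 [410. 165.] 572 392 425 153 180
slide_box scene 0.86 [411. 290.] 703 394 426 274 303
slide_box scene 0.67 [272. 260.] 5574 201 335 209 310
```

Run:
```python
import cv2
a=cv2.imread('pics/top0.png')[120:300,110:440]; cv2.imwrite('pics/top0c.png',cv2.resize(a,None,fx=2.4,fy=2.4,interpolation=cv2.INTER_CUBIC))
```

```text
(no output)
```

View pics/top0c.png

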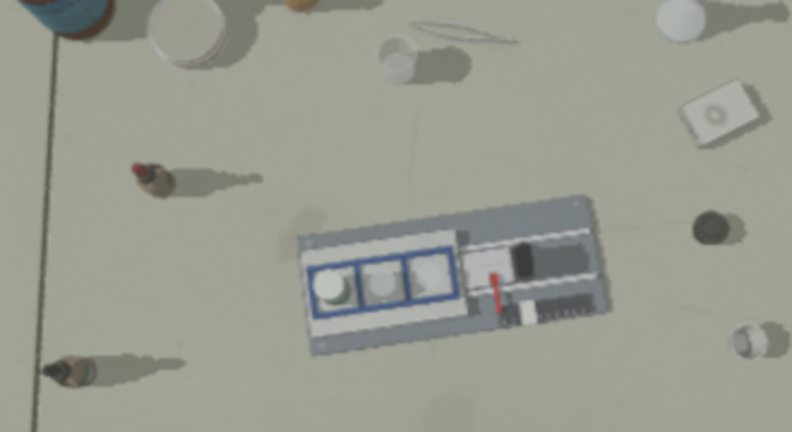

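The top crop shows the reader's base with corners near (299,237), (588,196), (607,312), (313,355). The vial is in the left bay, the red bottle's body is at (155,180) and the black one's at (75,371). The white band is at (528,312) and the pointer tip at (498,310).

```bash
cat >> h.py <<'E'
from scipy.optimize import least_squares
def cyl(x,y,z0,prof):
    a=np.linspace(0,2*np.pi,24,endpoint=False)
    return np.concatenate([np.c_[x+r*np.cos(a),y+r*np.sin(a),np.full(24,z0+z)] for r,z in prof])
BOT=[(.0175,0),(.0175,.055),(.012,.062),(.012,.078),(.006,.104)]
def sil(n,X,c):
    m=np.zeros((420*4,560*4),np.uint8)
    cv2.fillConvexPoly(m,cv2.convexHull(np.round(proj(n,X,c)*4+1.5).astype(np.int32)),255)
    return cv2.resize(m,(560,420),interpolation=cv2.INTER_AREA)/255.
def toW(p,P):
    x,y,a=p; P=np.array(P,float).reshape(-1,3); c,s=np.cos(a),np.sin(a)
    return np.c_[x+c*P[:,0]-s*P[:,1],y+s*P[:,0]+c*P[:,1],P[:,2]]
E
python3 - <<'E'
from h import *
cr=np.array([[299,237],[588,196],[607,312],[313,355]])/2.4+[110,120]-.3
c=cam('top'); W=back('top',cr,.008,c); print(np.round(W,4))
L=[[.07,.1725,.008],[.07,-.1725,.008],[-.07,-.1725,.008],[-.07,.1725,.008]]
r=least_squares(lambda p:(toW(p,L)-W)[:,:2].ravel(),[.4,-.1,0]); print('reader',r.x,np.round(r.fun,4))
p=r.x
print('bays',np.round(toW(p,[[0,.130,.022],[0,.076,.022],[0,.022,.022],[0,-.085,.055]]),4))
lab={'deck':[[.05,.166,.022]]}
def toR(W): 
    d=W[:,:2]-p[:2]; ca,sa=np.cos(p[2]),np.sin(p[2]); return np.c_[d@[ca,sa],d@[-sa,ca]]
px=lambda a:np.array(a)/2.4+[110,120]-.3
print('band',toR(back('top',px([[528,312]]),.0145,c)),'tip',toR(back('top',px([[498,311]]),.022,c)))
# rib corners outer at 27.5mm
print('ribs',toR(back('top',px([[307,267],[456,247],[460,298],[313,319]]),.0275,c)))
cs=cam('scene')
print('base in scene',np.round(proj('scene',toW(p,L),cs)))
for th in ('red_bottle','black_bottle'):
    for n,cc in (('top',c),('scene',cs)):
        m=manip.trace(n,th)[0]['region']; x0=back(n,[np.argwhere(m).mean(0)[::-1]],.045,cc)[0]
        from scipy.optimize import minimize
        f=lambda q:((sil(n,cyl(q[0],q[1],0,BOT),cc)-m)**2).sum()
        o=minimize(f,x0[:2],method='Nelder-Mead',options={'initial_simplex':x0[:2]+np.array([[0,0],[.02,0],[0,.02]])})
        print(th,n,np.round(o.x,4),o.fun,m.sum())
E
```

```text
[[ 0.5423  0.1016  0.008 ]
 [ 0.583  -0.2375  0.008 ]
 [ 0.4476 -0.2515  0.008 ]
 [ 0.4053  0.0851  0.008 ]]
reader [ 0.49457211 -0.075563    0.12064591] [ 0.001   0.0025  0.0018 -0.0009 -0.0018 -0.0037 -0.001   0.0022]
bays [[ 4.789e-01  5.350e-02  2.200e-02]
 [ 4.854e-01 -1.000e-04  2.200e-02]
 [ 4.919e-01 -5.370e-02  2.200e-02]
 [ 5.048e-01 -1.599e-01  5.500e-02]]
band [[-0.05558028 -0.07946458]] tip [[-0.05019146 -0.0453896 ]]
ribs [[ 0.0294938   0.16270902]
 [ 0.02803929 -0.00910967]
 [-0.03010647 -0.00490748]
 [-0.03022848  0.16300676]]
base in scene [[235. 207.]
 [338. 273.]
 [304. 311.]
 [199. 237.]]
red_bottle top [0.608  0.2657] 35.25497885428681 193
red_bottle scene [0.6078 0.2669] 32.47401768550557 282
black_bottle top [0.3913 0.353 ] 24.564951941560935 222
black_bottle scene [0.3887 0.3545] 55.11772395232603 277
```

```bash
cat >> h.py <<'E'
from scipy.spatial.transform import Rotation as Ro
def down(yaw): # tool down, tool y at world angle yaw
    y=np.array([np.cos(yaw),np.sin(yaw),0]); z=np.array([0,0,-1.]); return Ro.from_matrix(np.c_[np.cross(y,z),y,z])
def rel(target,yaw=None):
    s=manip.state(); R=Ro.from_rotvec(s['ee_rot']); T=R if yaw is None else down(yaw)
    w=(R.inv()*T).as_rotvec(); d=np.array(target)-s['ee_pos']
    print('t',round(s['clock'],2),'turn frac',np.round(w/(np.pi/2),4),'shift frac before-turn axes',np.round(R.inv().apply(d)/.3,4),'after-turn',np.round(T.inv().apply(d)/.3,4),'mm',np.round(d*1e3,1))
E
python3 - <<'E'
from h import *
rel([.6078,.2663,.19],.1206)
E
```

```text
t 1.4 turn frac [-1.000e-04  1.000e-04  7.801e-01] shift frac before-turn axes [-1.7772 -0.4328  0.1376] after-turn [-1.009   1.5256  0.1375] mm [ 490.8 -245.4  -41.3]
```

Request:
jog_arm(
  increments=[
    [[0,0,0],[0,0,0.1115]],
    [[0,0,0],[0,0,0.1115]],
    [[0,0,0],[0,0,0.1115]],
    [[0,0,0],[0,0,0.1115]],
    [[0,0,0],[0,0,0.1115]],
    [[0,0,0],[0,0,0.1115]],
    [[0,0,0],[0,0,0.1115]],
  ],
  grip=1,
  newtons=40,
)

```text
clock: 2.28
ee_pos: [0.117, 0.5117, 0.2313]
ee_rot: [2.091, 2.345, -0.0]
force: [-0.1, 0.4, 0.6]
opening: 1.005
gripper_force: 0.0
```

Request:
jog_arm(
  increments=[
    [[-0.1,0.152,0.01],[0,0,0]],
    [[-0.1,0.152,0.01],[0,0,0]],
    [[-0.1,0.152,0.01],[0,0,0]],
    [[-0.1,0.152,0.01],[0,0,0]],
    [[-0.1,0.152,0.01],[0,0,0]],
    [[-0.1,0.152,0.01],[0,0,0]],
    [[-0.1,0.152,0.01],[0,0,0]],
    [[-0.1,0.152,0.01],[0,0,0]],
    [[-0.1,0.152,0.01],[0,0,0]],
    [[-0.1,0.15,0.01],[0,0,0]],
    [[0,0,0],[0,0,0]],
  ],
)

```text
clock: 3.65
ee_pos: [0.6078, 0.2661, 0.1998]
ee_rot: [2.089, 2.346, -0.002]
force: [-0.6, 0.7, 0.3]
opening: 1.0
gripper_force: 0.0
```

Run:
```python
from h import *
s=manip.state(); print(s['q'])
c=cam('wrist'); im=manip.snapshot('wrist'); cv2.imwrite('pics/w1.png',im)
rel([.6078,.2663,.031],.1206); K,d,R,t=c; print(-R.T@t-s['ee_pos'],R[2])
print(proj('wrist',[[.6078,.2663,0],[.6078,.2663,.1]],c))
for r in manip.trace('wrist','red_bottle')[:2]: print(r['score'],r['location'],r['region'].sum())
```

```text
[ 4.12911909e-01  4.92423497e-01  2.92755026e-01  1.37197479e+00
 -6.03166647e-04  1.86756458e+00]
t 3.7 turn frac [-0.0009  0.0003 -0.002 ] shift frac before-turn axes [-0.0031  0.0059  0.5639] after-turn [-0.0034  0.0051  0.5639] mm [   1.6   -0.8 -169.2]
[-0.00766243  0.06633693  0.14276811] [ 0.03081527 -0.26698094 -0.96320901]
[[277.66989151 180.71477654]
 [277.64381575 203.73542856]]
0.83 [279.1, 185.5] 1065
0.33 [121.5, 380.5] 43
```

View pics/w1.png

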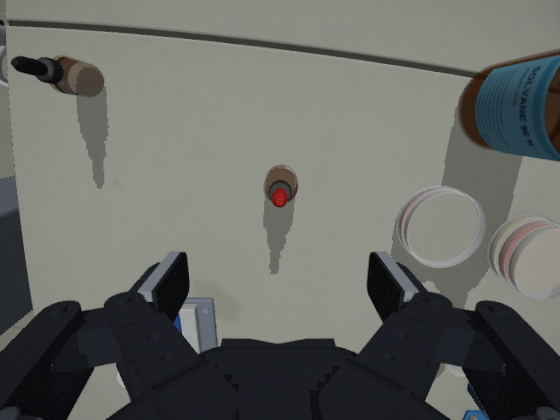

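The wrist view shows the red bottle's bulb at (280,198) and its body at (281,182), between the open fingers and clear of the dishes. The black bottle is at (75,75).

```bash
cat >> h.py <<'E'
from scipy.optimize import minimize
def fitb(th,x0,c,z0=0,n='wrist'):
    r=manip.trace(n,th)
    if not r: print(th,'none'); return
    m=r[0]['region']; x0=np.array(x0)
    f=lambda q:((sil(n,cyl(q[0],q[1],z0,BOT),c)-m)**2).sum()
    o=minimize(f,x0,method='Nelder-Mead',options={'initial_simplex':x0+np.array([[-.005,-.005],[.012,0],[0,.012]])})
    print(th,n,np.round(o.x,4),round(o.fun,1),m.sum()); return o.x
E
python3 - <<'E'
from h import *
c=cam('wrist'); 
x=fitb('red_bottle',[.6078,.2663],c); fitb('black_bottle',[.39,.354],c)
rel([x[0],x[1],.031],.1206)
E
```

```text
red_bottle wrist [0.6069 0.2723] 146.4 1065
black_bottle wrist [0.3901 0.356 ] 443.3 2480
t 3.85 turn frac [-0.0002 -0.      0.    ] shift frac before-turn axes [0.0102 0.0101 0.5679] after-turn [0.0103 0.0099 0.5679] mm [   2.6    3.4 -170.4]
```

Run:
```python
from h import *
for i in range(4):
    s=manip.state(); c=cam('wrist'); print(s['clock'],np.round(s['ee_pos'],4),np.round(s['q'],4),np.round(-c[2].T@c[3],4)); 
    if i<3: im=manip.snapshot('wrist')
fitb('red_bottle',[.6078,.2663],c)
cs=cam('top'); manip.snapshot('top')
fitb('black_bottle',[.39,.354],cs,0,'top')
```

```text
3.85 [0.6043 0.2689 0.2014] [4.1850e-01 4.8780e-01 2.8890e-01 1.3723e+00 1.0000e-04 1.8687e+00] [0.5963 0.335  0.3442]
3.9 [0.6042 0.2691 0.2016] [4.1890e-01 4.8740e-01 2.8890e-01 1.3723e+00 1.0000e-04 1.8686e+00] [0.5961 0.3352 0.3445]
3.95 [0.6042 0.2692 0.2017] [0.4191 0.4872 0.2889 1.3723 0.     1.8686] [0.5961 0.3353 0.3446]
4.0 [0.6043 0.2692 0.2018] [ 0.4191  0.4872  0.289   1.3722 -0.      1.8685] [0.5961 0.3353 0.3447]
red_bottle wrist [0.5985 0.3163] 2846.6 1767
black_bottle none
```

Run:
```python
from h import *
c=cam('wrist'); manip.snapshot('wrist')
for r in manip.trace('wrist','red_bottle'): 
    ys,xs=np.where(r['region']); print(r['score'],r['location'],len(ys),xs.min(),xs.max(),ys.min(),ys.max())
fitb('red_bottle',[.607,.268],c)
print(proj('wrist',cyl(.6075,.268,0,[(.0175,0)])[[0,6,12,18]],c), proj('wrist',[.6075,.268,.104],c))
```

```text
0.57 [281.6, 190.7] 1117 266 299 168 210
red_bottle wrist [0.6099 0.2698] 110.5 1117
[[294.86808293 183.62448814]
 [281.76004793 166.88436445]
 [264.85133021 180.04191595]
 [278.05597137 196.41012234]] [[280.88437856 206.262615  ]]
```

Run:
```python
from h import *
rel([.609,.2685,.031],.1206)
```

```text
t 4.3 turn frac [ 0.0001  0.     -0.0001] shift frac before-turn axes [-0.0022  0.0135  0.5682] after-turn [-0.0022  0.0136  0.5682] mm [   4.1   -0.2 -170.5]
```

Request:
jog_arm(
  increments=[
    [[-0.002,0.0136,0],[0,0,0]],
    [[0,0,0.1],[0,0,0]],
    [[0,0,0.1],[0,0,0]],
    [[0,0,0.1],[0,0,0]],
    [[0,0,0.1],[0,0,0]],
    [[0,0,0.09],[0,0,0]],
    [[0,0,0.078],[0,0,0]],
    [[0,0,0],[0,0,0]],
    [[0,0,0],[0,0,0]],
    [[0,0,0],[0,0,0]],
  ],
)

```text
clock: 5.55
ee_pos: [0.61, 0.2686, 0.0322]
ee_rot: [2.084, 2.35, 0.003]
force: [-0.6, -0.1, 0.6]
opening: 0.998
gripper_force: 0.0
```

Request:
jog_arm(
  increments=[
    [[0,0,0],[0,0,0]],
    [[0,0,0],[0,0,0]],
    [[0,0,0],[0,0,0]],
    [[0,0,0],[0,0,0]],
    [[0,0,0],[0,0,0]],
    [[0,0,0],[0,0,0]],
    [[0,0,0],[0,0,0]],
    [[0,0,0],[0,0,0]],
  ],
  grip=-1,
  newtons=25,
)

```text
clock: 6.55
ee_pos: [0.6092, 0.2684, 0.0312]
ee_rot: [2.084, 2.351, 0.0]
force: [-1.1, -1.0, 5.7]
opening: 0.388
gripper_force: 24.8
```

Run:
```python
from h import *
s=manip.state(); print(s['ee_pos'],s['force'],s['opening'])
c=cam('wrist'); cv2.imwrite('pics/w2.png',manip.snapshot('wrist'))
```

```text
[0.60922034 0.26835368 0.03120596] [-1.08237091 -0.96729323  5.70136748] 0.3883685479117649
```

View pics/w2.png

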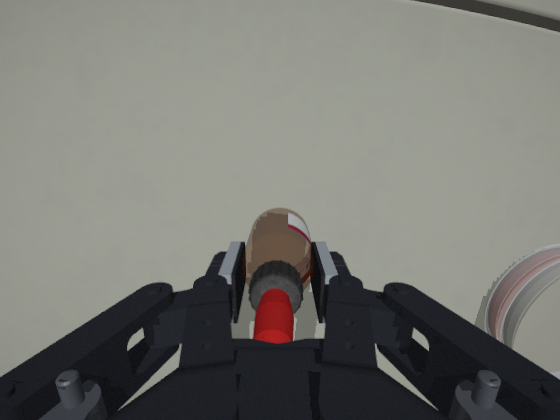

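The red bottle's body is between the pads, with its cap at about (276,285), and the grip is firm. I'll check its offset along the pads and plan the carry.

Run:
```python
from h import *
c=cam('wrist'); s=manip.state(); R=Ro.from_rotvec(s['ee_rot'])
for d in (-.006,-.003,0,.003,.006):
    p=np.array(s['ee_pos'])+R.apply([d,0,0]); 
    print(d,[np.round(proj('wrist',cyl(p[0],p[1],0,[q]),c)[:, :].min(0)).tolist()+np.round(proj('wrist',cyl(p[0],p[1],0,[q]),c).max(0)).tolist() for q in ((.0175,0),(.0175,.055),(.012,.07))])
rel([.609,.268,.16],.1206)
rel([.4854,0,.16],.1206)
```

```text
-0.006 [[249.0, 216.0, 306.0, 268.0], [239.0, 255.0, 317.0, 323.0], [248.0, 284.0, 308.0, 335.0]]
-0.003 [[249.0, 211.0, 306.0, 264.0], [238.0, 248.0, 317.0, 318.0], [247.0, 277.0, 308.0, 329.0]]
0 [[249.0, 206.0, 306.0, 260.0], [238.0, 242.0, 317.0, 312.0], [247.0, 270.0, 308.0, 323.0]]
0.003 [[249.0, 202.0, 306.0, 255.0], [238.0, 235.0, 317.0, 307.0], [247.0, 263.0, 308.0, 317.0]]
0.006 [[249.0, 197.0, 306.0, 251.0], [237.0, 228.0, 318.0, 301.0], [247.0, 256.0, 309.0, 310.0]]
t 6.6 turn frac [ 0.0002 -0.     -0.0004] shift frac before-turn axes [-0.0011 -0.0008 -0.4293] after-turn [-0.0011 -0.001  -0.4293] mm [ -0.2  -0.4 128.8]
t 6.6 turn frac [ 0.0002 -0.     -0.0004] shift frac before-turn axes [-0.8386 -0.5168 -0.4295] after-turn [-0.8384 -0.5175 -0.4293] mm [-123.8 -268.4  128.8]
```

Request:
jog_arm(
  increments=[
    [[0,0,-0.03],[0,0,0]],
    [[0,0,-0.08],[0,0,0]],
    [[0,0,-0.1],[0,0,0]],
    [[0,0,-0.1],[0,0,0]],
    [[-0.05,-0.03,-0.12],[0,0,0]],
    [[-0.1,-0.05,-0.1],[0,0,0]],
    [[-0.13,-0.07,-0.1],[0,0,0]],
    [[-0.13,-0.07,-0.1],[0,0,0]],
    [[-0.13,-0.07,-0.1],[0,0,0]],
    [[-0.13,-0.07,-0.05],[0,0,0]],
    [[-0.13,-0.06,0],[0,0,0]],
    [[-0.1,-0.04,0],[0,0,0]],
  ],
)

```text
clock: 8.1
ee_pos: [0.5037, -0.0178, 0.2957]
ee_rot: [2.084, 2.349, 0.0]
force: [0.6, -0.2, -1.0]
opening: 0.384
gripper_force: 25.1
```

Request:
jog_arm(
  increments=[
    [[-0.05,-0.01,0],[0,0,0]],
    [[0,0,0],[0,0,0]],
    [[0,0,0],[0,0,0]],
    [[0,0,0],[0,0,0]],
    [[0,0,0],[0,0,0]],
  ],
)

```text
clock: 8.72
ee_pos: [0.5035, -0.0308, 0.2948]
ee_rot: [-2.083, -2.352, 0.0]
force: [-0.0, 0.2, -1.5]
opening: 0.386
gripper_force: 25.0
```

Run:
```python
from h import *
s=manip.state(); print(s['ee_pos'],s['ee_rot'],s['force'],s['opening'],s['gripper_force'])
c=cam('wrist'); im=manip.snapshot('wrist'); np.save('c3.npy',np.array(c,dtype=object),allow_pickle=True)
cv2.imwrite('pics/w3.png',im); cv2.imwrite('pics/w3c.png',cv2.resize(im,None,fx=1.4,fy=1.4,interpolation=cv2.INTER_CUBIC))
```

```text
[ 0.50345576 -0.03084958  0.2947893 ] [-2.08286340e+00 -2.35163800e+00  2.94236715e-04] [-0.04413753  0.21872393 -1.48641944] 0.38560437218524063 25.049013690731954
```

View pics/w3c.png

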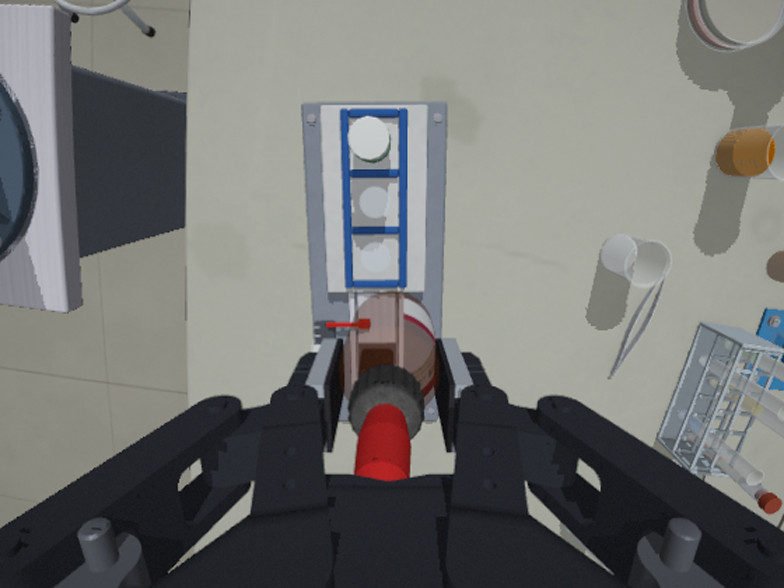

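The picture shows the bays along column 375: crossbars at rows 113, 173, 230 and 284, outer ribs at columns 346 and 404, and far base corners at (303,103) and (447,102). The pointer tip is at (327,324).

Run:
```python
from h import *
c=cam('wrist'); px=lambda a:(np.array(a,float)+.5)/1.4-.5
obs=[([375,113],[0,.157,.0275]),([375,173],[0,.103,.0275]),([375.5,230.5],[0,.049,.0275]),([376,284],[0,-.005,.0275]),([303,103],[-.07,.1725,.008]),([447,102],[.07,.1725,.008]),([322,105],[-.05,.166,.022]),([427,105],[.05,.166,.022]),([424,291],[.05,-.014,.022]),([328,291],[-.05,-.014,.022])]
P=px([o[0] for o in obs]);L=np.array([o[1] for o in obs])
r=least_squares(lambda p:(proj('wrist',toW(p,L),c)-P).ravel(),[.4946,-.0756,.1206],loss='soft_l1'); p=r.x
print(p,np.round(r.fun.reshape(-1,2),1)); np.save('reader.npy',p)
ct=cam('top'); tp=np.array([[299,237],[588,196],[607,312],[313,355]])/2.4+[110,120]-.3
print(np.round(proj('top',toW(p,[[.07,.1725,.008],[.07,-.1725,.008],[-.07,-.1725,.008],[-.07,.1725,.008]]),ct)-tp,1))
def toR(W):
    d=W[:,:2]-p[:2]; ca,sa=np.cos(p[2]),np.sin(p[2]); return np.round(np.c_[d@[ca,sa],d@[-sa,ca]],4)
print('tip',toR(back('wrist',px([[327,324]]),.022,c)),'band',toR(back('wrist',px([[318,348]]),.0145,c)))
print('bays',np.round(toW(p,[[0,.130,.022],[0,.076,.022],[0,.022,.022],[0,-.085,.055]]),4))
X=toW(p,[0,.076,0])[0]; rel([X[0],X[1],.16],p[2])
s=manip.state(); R=Ro.from_rotvec(s['ee_rot']); 
for d in (-.003,0,.003):
  q=np.array(s['ee_pos'])+R.apply([d,0,0]); C=proj('wrist',cyl(q[0],q[1],q[2]-.031,[(.0175,0)]),c); print(d,C.min(0)*1.4,C.max(0)*1.4)
```

```text
[ 0.49533674 -0.07238271  0.12026234] [[-0.3  0.3]
 [ 0.   0.8]
 [-0.   0.6]
 [-0.1  0.8]
 [-1.  -2.5]
 [ 1.4 -2. ]
 [-1.1 -0.5]
 [ 1.5 -0.7]
 [ 0.7  0.8]
 [-0.6  0.8]]
[[-2.  -0.6]
 [-0.8 -0.9]
 [ 0.2  0.4]
 [-1.9  0.1]]
tip [[-0.0516 -0.0487]] band [[-0.0637 -0.0792]]
bays [[ 0.4797  0.0567  0.022 ]
 [ 0.4862  0.0031  0.022 ]
 [ 0.4927 -0.0505  0.022 ]
 [ 0.5055 -0.1568  0.055 ]]
t 8.78 turn frac [-0.0001  0.      0.0004] shift frac before-turn axes [ 0.1196 -0.0432  0.4494] after-turn [ 0.1195 -0.0433  0.4494] mm [ -17.2   34.  -134.8]
-0.003 [349.04147994 295.90256323] [428.21445039 369.6258714 ]
0 [348.86111782 289.16227942] [428.39251557 363.57043543]
0.003 [348.6803394  282.36155793] [428.57097776 357.45728157]
```

Request:
jog_arm(
  increments=[
    [[0.04,-0.015,0.05],[0,0,0]],
    [[0.04,-0.014,0.1],[0,0,0]],
    [[0.039,-0.014,0.1],[0,0,0]],
    [[0,0,0.1],[0,0,0]],
    [[0,0,0.1],[0,0,0]],
    [[0,0,0.05],[0,0,0]],
    [[0,0,0],[0,0,0]],
    [[0,0,0],[0,0,0]],
    [[0,0,0],[0,0,0]],
  ],
)

```text
clock: 9.9
ee_pos: [0.4868, 0.0024, 0.1458]
ee_rot: [2.083, 2.35, 0.001]
force: [0.2, -0.7, -1.2]
opening: 0.388
gripper_force: 25.1
```

Run:
```python
from h import *
rel([.486,.0027,.0545],.1204)
```

```text
t 9.9 turn frac [ 0.0009  0.0002 -0.0002] shift frac before-turn axes [ 0.0013 -0.0031  0.3042] after-turn [ 0.0013 -0.0026  0.3042] mm [ -0.8   0.3 -91.3]
```

Request:
jog_arm(
  increments=[
    [[0.001,-0.002,0.07],[0,0,0]],
    [[0,0,0.07],[0,0,0]],
    [[0,0,0.06],[0,0,0]],
    [[0,0,0.05],[0,0,0]],
    [[0,0,0.03],[0,0,0]],
    [[0,0,0.02],[0,0,0]],
    [[0,0,0],[0,0,0]],
    [[0,0,0],[0,0,0]],
    [[0,0,0],[0,0,0]],
    [[0,0,0],[0,0,0]],
  ],
)

```text
clock: 11.15
ee_pos: [0.4857, 0.0026, 0.0552]
ee_rot: [2.084, 2.35, 0.0]
force: [-0.5, -0.2, -1.0]
opening: 0.384
gripper_force: 25.1
```

Run:
```python
from h import *
s=manip.state(); print(s['force'],s['torque']); rel([.486,.0027,.0535],.1204)
c=cam('wrist'); cv2.imwrite('pics/w4.png',manip.snapshot('wrist'))
p=np.load('reader.npy')
print(proj('wrist',toW(p,[[-.023,.099,.0275],[.023,.099,.0275]]),c), proj('wrist',cyl(.4862,.0031,.022,[(.0175,0)])[[6,12,0]],c))
```

```text
[-0.45107964 -0.21704156 -0.9600278 ] [-0.00508151 -0.00525567 -0.00963004]
t 11.15 turn frac [ 0.0003  0.0001 -0.0002] shift frac before-turn axes [0.0002 0.0009 0.0055] after-turn [0.0002 0.0009 0.0055] mm [ 0.3  0.1 -1.7]
[[238.90446506 198.09336214]
 [318.00710085 198.04929241]] [[281.88310705 204.80765751]
 [250.25403124 228.66613776]
 [306.35435513 234.99301733]]
```

View pics/w4.png

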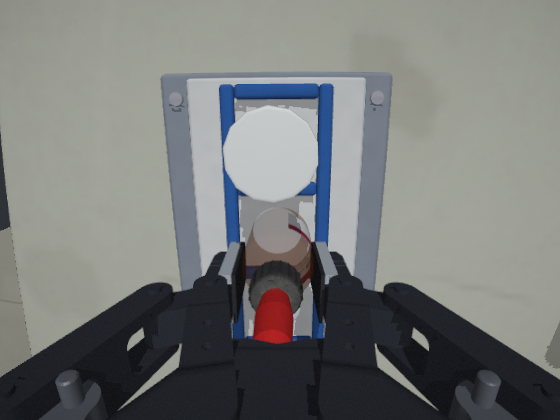

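The bottle's foot (far edge at row 208) lies inside the middle pocket, about 10 px from the crossbar at row 198, so I can lower it the last 2 mm.

Request:
jog_arm(
  increments=[
    [[0,0,0.003],[0,0,0]],
    [[0,0,0.003],[0,0,0]],
    [[0,0,0.002],[0,0,0]],
    [[0,0,0],[0,0,0]],
    [[0,0,0],[0,0,0]],
  ],
)

```text
clock: 11.82
ee_pos: [0.4857, 0.0026, 0.0532]
ee_rot: [2.084, 2.35, 0.001]
force: [-2.3, 0.8, 8.3]
opening: 0.387
gripper_force: 25.7
```

Request:
jog_arm(
  increments=[
    [[0,0,0],[0,0,0]],
    [[0,0,0],[0,0,0]],
    [[0,0,0],[0,0,0]],
    [[0,0,0],[0,0,0]],
    [[0,0,-0.05],[0,0,0]],
    [[0,0,-0.12],[0,0,0]],
    [[0,0,-0.15],[0,0,0]],
    [[0,0,-0.15],[0,0,0]],
    [[0,0,-0.1],[0,0,0]],
    [[0,0,0],[0,0,0]],
    [[0,0,0],[0,0,0]],
    [[0,0,0],[0,0,0]],
  ],
  grip=1,
)

```text
clock: 13.32
ee_pos: [0.4849, 0.0026, 0.2223]
ee_rot: [-2.083, -2.349, 0.002]
force: [0.7, 0.1, -0.4]
opening: 1.0
gripper_force: 0.0
```

Run:
```python
from h import *
print(manip.state()['q'])
rel([.39,.3545,.21],.1204); rel([.39,.3545,.21],.7)
manip.snapshot('scene');manip.snapshot('top')
p=np.load('reader.npy');
fitb('red_bottle',[.486,.003],cam('scene'),.022,'scene'); fitb('black_bottle',[.39,.354],cam('top'),0,'top'); fitb('black_bottle',[.39,.354],cam('scene'),0,'scene')
```

```text
[ 5.42222435e-03  1.74630938e-01 -1.19304105e-01  1.27898577e+00
 -6.91883199e-05  1.45623546e+00]
t 13.32 turn frac [-0.0013 -0.0001 -0.0003] shift frac before-turn axes [ 1.2024 -0.1737  0.0417] after-turn [ 1.2025 -0.1733  0.0411] mm [-94.9 351.9 -12.3]
t 13.32 turn frac [-0.0013 -0.0005 -0.3693] shift frac before-turn axes [ 1.2024 -0.1737  0.0417] after-turn [1.101  0.5136 0.0411] mm [-94.9 351.9 -12.3]
red_bottle scene [0.4837 0.0007] 37.9 347
black_bottle top [0.3919 0.3524] 16.0 231
black_bottle scene [0.3889 0.3514] 36.6 313
```

Request:
jog_arm(
  increments=[
    [[0.1,-0.0174,0],[0,0,0]],
    [[0.15,-0.0174,0],[0,0,0]],
    [[0.15,-0.0174,0],[0,0,0]],
    [[0.15,-0.0174,0],[0,0,0]],
    [[0.15,-0.0174,0],[0,0,0]],
    [[0.15,-0.0174,0],[0,0,0]],
    [[0.15,-0.0174,0],[0,0,0]],
    [[0.1,-0.0174,0],[0,0,0]],
    [[0.06,-0.0174,0.02],[0,0,0]],
    [[0.04,-0.0174,0.02],[0,0,0]],
    [[0,0,0],[0,0,0]],
    [[0,0,0],[0,0,0]],
  ],
)

```text
clock: 15.08
ee_pos: [0.3909, 0.353, 0.2115]
ee_rot: [2.085, 2.35, -0.0]
force: [-0.5, -0.4, 0.4]
opening: 1.002
gripper_force: 0.0
```

Request:
jog_arm(
  increments=[
    [[0,0,0],[0,0,0]],
    [[0,0,0],[0,0,0]],
  ],
)

```text
clock: 15.32
ee_pos: [0.391, 0.3534, 0.2117]
ee_rot: [2.085, 2.35, 0.0]
force: [0.5, -1.2, 0.7]
opening: 0.998
gripper_force: 0.0
```

Run:
```python
from h import *
c=cam('wrist'); im=manip.snapshot('wrist'); cv2.imwrite('pics/w5.png',im)
x=fitb('black_bottle',[.3905,.353],c)
rel([.3905,.353,.031],.1204)
```

```text
black_bottle wrist [0.3906 0.3572] 136.9 978
t 15.43 turn frac [ 0.0001 -0.     -0.0006] shift frac before-turn axes [-0.0016 -0.0017  0.6022] after-turn [-0.0015 -0.0015  0.6022] mm [  -0.4   -0.5 -180.7]
```

Request:
jog_arm(
  increments=[
    [[0.006,-0.0015,0.05],[0,0,0]],
    [[0,0,0.1],[0,0,0]],
    [[0,0,0.1],[0,0,0]],
    [[0,0,0.1],[0,0,0]],
    [[0,0,0.1],[0,0,0]],
    [[0,0,0.09],[0,0,0]],
    [[0,0,0.062],[0,0,0]],
    [[0,0,0],[0,0,0]],
    [[0,0,0],[0,0,0]],
    [[0,0,0],[0,0,0]],
  ],
)

```text
clock: 16.68
ee_pos: [0.3904, 0.3559, 0.0317]
ee_rot: [2.084, 2.351, 0.002]
force: [-1.1, 0.7, -0.8]
opening: 1.003
gripper_force: 0.0
```

Request:
jog_arm(
  increments=[
    [[0,0,0],[0,0,0]],
    [[0,0,0],[0,0,0]],
    [[0,0,0],[0,0,0]],
    [[0,0,0],[0,0,0]],
    [[0,0,0],[0,0,0]],
    [[0,0,0],[0,0,0]],
    [[0,0,0],[0,0,0]],
    [[0,0,0],[0,0,0]],
  ],
  grip=-1,
  newtons=25,
)

```text
clock: 17.68
ee_pos: [0.3902, 0.3557, 0.0311]
ee_rot: [2.084, 2.351, 0.001]
force: [-0.3, 0.8, 5.9]
opening: 0.389
gripper_force: 25.2
```

Run:
```python
from h import *
s=manip.state(); print(s['ee_pos']); c=cam('wrist'); im=manip.snapshot('wrist'); cv2.imwrite('pics/w6.png',im[150:360,160:400].repeat(2,0).repeat(2,1))
p=np.load('reader.npy'); X=toW(p,[0,.022,0])[0]; print(X); rel([X[0],X[1]-.0004,.2],p[2])
```

```text
[0.39015694 0.35566305 0.03111867]
[ 0.49269734 -0.05054161  0.        ]
t 17.73 turn frac [ 0.0002 -0.0002 -0.0001] shift frac before-turn axes [-1.3864  0.1772 -0.5632] after-turn [-1.3866  0.1767 -0.5629] mm [ 102.5 -406.6  168.9]
```

View pics/w6.png

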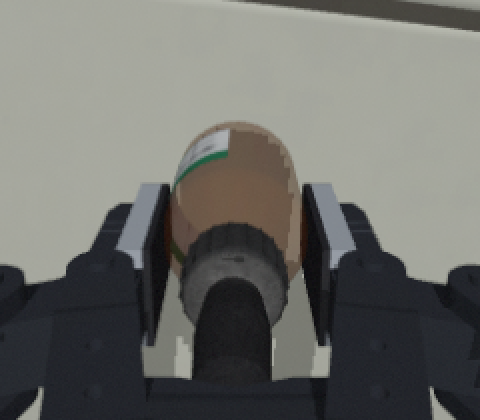

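The black bottle is gripped, its foot edge at full-frame row 210, so it sits about 2.5 mm toward -y of the tool centre. I'll allow for that when placing.

Request:
jog_arm(
  increments=[
    [[0,0,-0.03],[0,0,0]],
    [[0,0,-0.08],[0,0,0]],
    [[0,0,-0.11],[0,0,0]],
    [[0,0,-0.12],[0,0,0]],
    [[0,0,-0.12],[0,0,0]],
    [[-0.04,0,-0.1],[0,0,0]],
    [[-0.09,0.015,0],[0,0,0]],
    [[-0.13,0.02,0],[0,0,0]],
    [[-0.15,0.02,0],[0,0,0]],
    [[-0.15,0.02,0],[0,0,0]],
    [[-0.15,0.02,0],[0,0,0]],
    [[-0.15,0.02,0],[0,0,0]],
  ],
)

```text
clock: 19.23
ee_pos: [0.4551, 0.1019, 0.1992]
ee_rot: [2.084, 2.351, -0.0]
force: [0.5, 0.2, -0.5]
opening: 0.39
gripper_force: 25.0
```

Request:
jog_arm(
  increments=[
    [[-0.15,0.02,0],[0,0,0]],
    [[-0.15,0.02,0],[0,0,0]],
    [[-0.11,0.012,0],[0,0,0]],
    [[-0.06,0.01,0],[0,0,0]],
    [[-0.049,0,0],[0,0,0]],
    [[0,0,0],[0,0,0]],
    [[0,0,0],[0,0,0]],
    [[0,0,0],[0,0,0]],
    [[0,0,0],[0,0,0]],
  ],
)

```text
clock: 20.35
ee_pos: [0.4922, -0.0483, 0.199]
ee_rot: [2.083, 2.352, 0.0]
force: [-0.3, -0.0, 0.4]
opening: 0.392
gripper_force: 25.0
```

Run:
```python
from h import *
s=manip.state(); p=np.load('reader.npy'); rel([.4924,-.0483,.0545],p[2])
c=cam('wrist'); im=manip.snapshot('wrist'); cv2.imwrite('pics/w7.png',cv2.resize(im,None,fx=1.4,fy=1.4,interpolation=cv2.INTER_CUBIC))
R=Ro.from_rotvec(s['ee_rot'])
for d in (-.004,-.002,0):
  q=np.array(s['ee_pos'])+R.apply([d,0,0]); C=proj('wrist',cyl(q[0],q[1],q[2]-.031,[(.0175,0)]),c); print(d,C.min(0)*1.4,C.max(0)*1.4)
```

```text
t 20.35 turn frac [0.     0.0001 0.0004] shift frac before-turn axes [0.     0.0006 0.4817] after-turn [0.     0.0007 0.4817] mm [   0.2    0.  -144.5]
-0.004 [349.07106685 298.1306659 ] [428.13488493 371.63575461]
-0.002 [348.9507706  293.65664578] [428.25331648 367.61747266]
0 [348.83028112 289.1557994 ] [428.37193133 363.57362557]
```

View pics/w7.png

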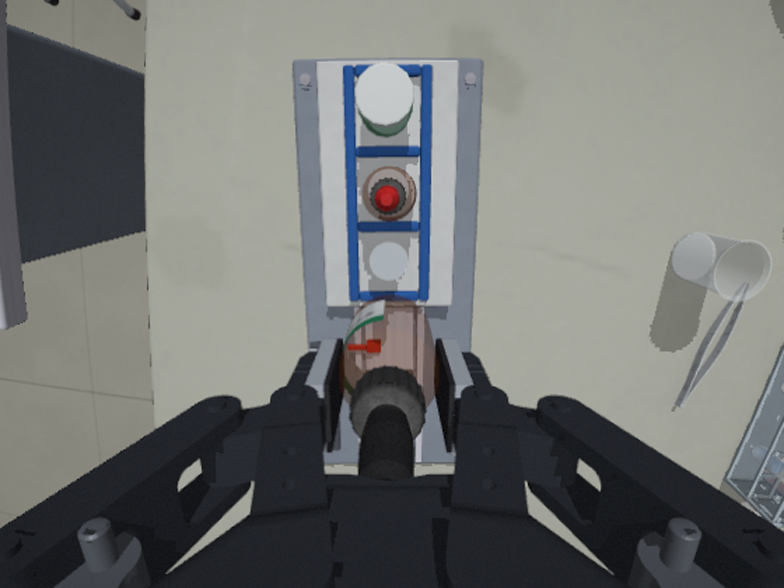

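Red stands upright in the middle bay at (388,195). The crossbars are at rows 71, 152, 227 and 297, and the held bottle's far edge is at about row 297. I'll refit the reader pose from this.

Run:
```python
from h import *
c=cam('wrist'); px=lambda a:(np.array(a,float)+.5)/1.4-.5
obs=[([388,71],[0,.157,.0275]),([388,152],[0,.103,.0275]),([388.5,227],[0,.049,.0275]),([388.5,297],[0,-.005,.0275]),([293,60],[-.07,.1725,.008]),([482,60],[.07,.1725,.008]),([327,304],[-.05,-.014,.022]),([453,304],[.05,-.014,.022])]
P=px([o[0] for o in obs]);L=np.array([o[1] for o in obs])
r=least_squares(lambda p:(proj('wrist',toW(p,L),c)-P).ravel(),[.4946,-.0756,.1206],loss='soft_l1'); p=r.x
print(p,np.round(r.fun.reshape(-1,2),1)); np.save('reader2.npy',p)
print(toW(p,[[0,.076,0],[0,.022,0]]))
fitb('red_bottle',[.486,.002],c,.022)
X=toW(p,[0,.022,0])[0]; print(proj('wrist',[X+[0,0,.022]],c)*1.4)
```

```text
[ 0.49550384 -0.07220008  0.12807659] [[-0.2 -0.1]
 [ 0.2  0.1]
 [ 0.2  0.5]
 [ 0.6  0.3]
 [-1.5 -3.1]
 [ 1.6 -4.2]
 [-0.4  1.9]
 [-0.4  1.3]]
[[ 0.48579661  0.00317743  0.        ]
 [ 0.49269386 -0.05038027  0.        ]]
red_bottle none
[[388.89707223 261.63798683]]
```

Request:
jog_arm(
  increments=[
    [[0.002,0.001,0.06],[0,0,0]],
    [[0,0,0.1],[0,0,0]],
    [[0,0,0.1],[0,0,0]],
    [[0,0,0.08],[0,0,0]],
    [[0,0,0.06],[0,0,0]],
    [[0,0,0.045],[0,0,0]],
    [[0,0,0.025],[0,0,0]],
    [[0,0,0.01],[0,0,0]],
    [[0,0,0],[0,0,0]],
    [[0,0,0],[0,0,0]],
    [[0,0,0],[0,0,0]],
  ],
)

```text
clock: 21.82
ee_pos: [0.4927, -0.0483, 0.0553]
ee_rot: [2.084, 2.35, 0.001]
force: [0.5, 0.7, -0.2]
opening: 0.383
gripper_force: 25.1
```

Request:
jog_arm(
  increments=[
    [[0,0,0.003],[0,0,0]],
    [[0,0,0.003],[0,0,0]],
    [[0,0,0.002],[0,0,0]],
    [[0,0,0],[0,0,0]],
    [[0,0,0],[0,0,0]],
  ],
)

```text
clock: 22.45
ee_pos: [0.4927, -0.0482, 0.0531]
ee_rot: [2.084, 2.35, 0.001]
force: [-1.9, 0.2, 8.5]
opening: 0.389
gripper_force: 25.7
```

Request:
jog_arm(
  increments=[
    [[0,0,0],[0,0,0]],
    [[0,0,0],[0,0,0]],
    [[0,0,0],[0,0,0]],
    [[0,0,0],[0,0,0]],
    [[0,0,-0.05],[0,0,0]],
    [[0,0,-0.12],[0,0,0]],
    [[0,0,-0.15],[0,0,0]],
    [[0,0,-0.15],[0,0,0]],
    [[0,0,-0.1],[0,0,0]],
    [[0,0,0],[0,0,0]],
    [[0,0,0],[0,0,0]],
    [[0,0,0],[0,0,0]],
  ],
  grip=1,
)

```text
clock: 23.95
ee_pos: [0.4918, -0.0482, 0.2223]
ee_rot: [-2.083, -2.349, 0.002]
force: [0.2, -0.7, -0.5]
opening: 1.003
gripper_force: 0.0
```

Run:
```python
from h import *
p=np.load('reader.npy'); H=toW(p,[0,-.085,0])[0]; print(H); rel([H[0],H[1],.2],p[2]+np.pi/2); rel([H[0],H[1],.2])
manip.snapshot('scene');manip.snapshot('top')
for n in('scene','top'):
    fitb('red_bottle',[.486,.003],cam(n),.022,n); fitb('black_bottle',[.4927,-.051],cam(n),.022,n)
```

```text
[ 0.50553442 -0.15676877  0.        ]
t 23.95 turn frac [-9.0000e-04 -1.2000e-03 -1.0002e+00] shift frac before-turn axes [-0.3649  0.0022  0.0743] after-turn [-0.0019 -0.3648  0.0744] mm [  13.7 -108.6  -22.3]
t 23.95 turn frac [0. 0. 0.] shift frac before-turn axes [-0.3649  0.0022  0.0743] after-turn [-0.3649  0.0022  0.0743] mm [  13.7 -108.6  -22.3]
red_bottle scene [ 0.4819 -0.0017] 51.9 335
black_bottle scene [ 0.4919 -0.0514] 74.6 311
red_bottle none
black_bottle top [ 0.3855 -0.0472] 354.1 209
```

Request:
jog_arm(
  increments=[
    [[-0.09,0,0],[0,0,0]],
    [[-0.14,0.001,0],[0,0,0]],
    [[-0.135,0.001,0],[0,0,-0.05]],
    [[0,0,0],[0,0,-0.108]],
    [[0,0,0],[0,0,-0.108]],
    [[0,0,0],[0,0,-0.108]],
    [[0,0,0],[0,0,-0.108]],
    [[0,0,0],[0,0,-0.108]],
    [[0,0,0],[0,0,-0.108]],
    [[0,0,0],[0,0,-0.108]],
    [[0,0,0],[0,0,-0.108]],
    [[0,0,0],[0,0,-0.086]],
  ],
)

```text
clock: 25.75
ee_pos: [0.5062, -0.1569, 0.2234]
ee_rot: [0.196, -3.135, 0.0]
force: [0.1, 0.5, -0.4]
opening: 1.0
gripper_force: 0.0
```

Request:
jog_arm(
  increments=[
    [[0,0,0.04],[0,0,0]],
    [[0,0,0.04],[0,0,0]],
    [[0,0,0],[0,0,0]],
    [[0,0,0],[0,0,0]],
    [[0,0,0],[0,0,0]],
  ],
)

```text
clock: 26.38
ee_pos: [0.5064, -0.1569, 0.1998]
ee_rot: [-0.188, 3.135, -0.0]
force: [-0.7, 1.1, -0.1]
opening: 0.999
gripper_force: 0.0
```

Run:
```python
from h import *
p=np.load('reader.npy'); H=toW(p,[0,-.085,0])[0]; rel([H[0],H[1],.036],p[2]+np.pi/2)
c=cam('wrist'); im=manip.snapshot('wrist'); cv2.imwrite('pics/w8.png',cv2.resize(im,None,fx=1.4,fy=1.4,interpolation=cv2.INTER_CUBIC))
print(proj('wrist',toW(p,[[0,-.085,.071],[-.05,-.05,.022],[-.05,-.0722,.022],[-.05,.022,.022]]),c)*1.4)
```

```text
t 26.38 turn frac [-0.0002  0.0003 -0.0004] shift frac before-turn axes [0.0031 0.001  0.5461] after-turn [0.0028 0.0009 0.5461] mm [  -0.9    0.2 -163.8]
[[390.99825356 274.37641606]
 [437.88517883 193.18624052]
 [407.99826899 193.13900173]
 [533.87734169 193.76365521]]
```

View pics/w8.png

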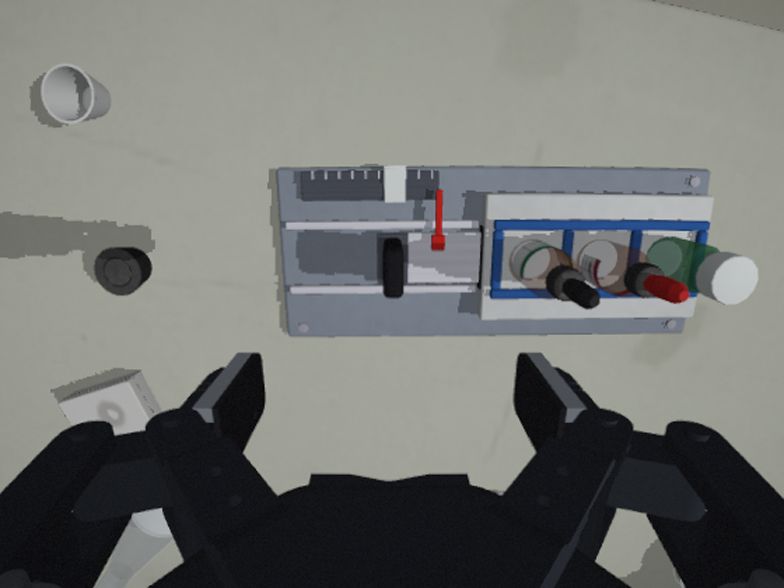

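The bottles' feet stand inside their pockets. The handle is at (393,267), the pointer tip at (439,192) and the band at (395,184), which match the projections, so I'll work out the travel and go down.

Run:
```python
from h import *
c=cam('wrist'); p=np.load('reader.npy'); px=lambda a:(np.array(a,float)+.5)/1.4-.5
def toR(W):
    d=W[:,:2]-p[:2]; ca,sa=np.cos(p[2]),np.sin(p[2]); return np.round(np.c_[d@[ca,sa],d@[-sa,ca]],4)
print('tip',toR(back('wrist',px([[439,192]]),.022,c)),'band L/R',toR(back('wrist',px([[384.5,186],[406.5,186]]),.0145,c)),'handle',toR(back('wrist',px([[393,258]]),.071,c)))
```

```text
tip [[-0.051  -0.0494]] band L/R [[-0.0551 -0.0899]
 [-0.0551 -0.0732]] handle [[-0.0111 -0.0838]]
```

Request:
jog_arm(
  increments=[
    [[0.003,0.001,0.05],[0,0,0]],
    [[0,0,0.1],[0,0,0]],
    [[0,0,0.1],[0,0,0]],
    [[0,0,0.1],[0,0,0]],
    [[0,0,0.09],[0,0,0]],
    [[0,0,0.06],[0,0,0]],
    [[0,0,0.03],[0,0,0]],
    [[0,0,0.016],[0,0,0]],
    [[0,0,0],[0,0,0]],
    [[0,0,0],[0,0,0]],
    [[0,0,0],[0,0,0]],
  ],
)

```text
clock: 27.8
ee_pos: [0.5056, -0.1568, 0.0362]
ee_rot: [-0.188, 3.135, -0.001]
force: [1.4, -0.4, 0.1]
opening: 0.997
gripper_force: 0.0
```

Request:
jog_arm(
  increments=[
    [[0,0,0],[0,0,0]],
    [[0,0,0],[0,0,0]],
    [[0,0,0],[0,0,0]],
    [[0,0,0],[0,0,0]],
    [[0,0,0],[0,0,0]],
    [[0,0,0],[0,0,0]],
    [[0,0,0],[0,0,0]],
    [[0,0,0],[0,0,0]],
    [[0,0,0],[0,0,0]],
    [[0,0,0],[0,0,0]],
  ],
  grip=-1,
  newtons=60,
)

```text
clock: 29.05
ee_pos: [0.5053, -0.1565, 0.0359]
ee_rot: [-0.189, 3.136, 0.0]
force: [-1.4, 3.5, 5.1]
opening: 0.148
gripper_force: 58.8
```

Request:
jog_arm(
  increments=[
    [[0,-0.01,0],[0,0,0]],
    [[0,-0.016,0],[0,0,0]],
    [[0,-0.016,0],[0,0,0]],
    [[0,-0.016,0],[0,0,0]],
    [[0,-0.016,0],[0,0,0]],
    [[0,-0.016,0],[0,0,0]],
    [[0,-0.01,0],[0,0,0]],
    [[0,-0.007,0],[0,0,0]],
    [[0,0,0],[0,0,0]],
    [[0,0,0],[0,0,0]],
    [[0,0,0],[0,0,0]],
    [[0,0,0],[0,0,0]],
  ],
)

```text
clock: 30.55
ee_pos: [0.5092, -0.1877, 0.0359]
ee_rot: [-0.189, 3.136, 0.002]
force: [-0.5, 7.3, 6.1]
opening: 0.154
gripper_force: 58.9
```

Run:
```python
from h import *
s=manip.state(); p=np.load('reader.npy'); print(s['ee_pos'],s['gripper_force'],s['force'])
c=cam('wrist'); im=manip.snapshot('wrist'); cv2.imwrite('pics/w9.png',cv2.resize(im,None,fx=1.4,fy=1.4,interpolation=cv2.INTER_CUBIC))
```

```text
[ 0.50917828 -0.18772267  0.03586362] 58.930771350860596 [-0.51925376  7.33891732  6.1158291 ]
```

View pics/w9.png

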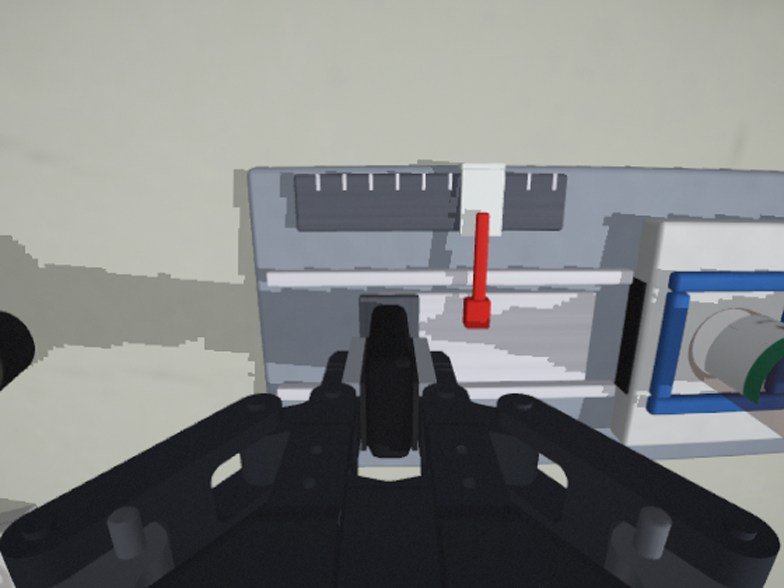

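The pointer tip, at column 483, lies in the middle of the white band (461–504), and the handle is held at 59 N, so I'm handing the job in.

```bash
python3 -c "
from workcell import manip
print(manip.finish_job())"
```

```text
the job is handed in; nothing more can be done
None
```

I stood the red-bulbed bottle in the middle bay and the black-bulbed one in the right bay, then pulled the shutter until its pointer was centred on the white band, and handed the job in with the gripper still holding the handle at about 59 N; `finish_job()` gave no verdict.

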